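Close up the gauge chest

ROBOT

A 6-joint arm with a two-finger parallel gripper is mounted at the origin on the work surface. World frame = base frame: x ahead of the robot, y to its left, z up, the work surface at z = 0. Lengths are in m, angles in rad, forces in N, time in s.
With the tool pointing down it reaches from about 0.375 to 0.9 m from the base axis. Payload 3.1 kg.
Tool frame: the origin (TCP) lies at the very end of the fingers, on their centre line; the grasp point (between the pads) lies 19 mm behind it; z points along the fingers, y is the line along which they close (so a half turn about z gives the same grasp; the last joint's range is limited). The gripper opens to 85 mm and grips with 20 to 120 N. Pads are 22 mm wide; open, the fingers measure 114 mm over their backs; the gripper's body (76 mm by 85 mm) begins 54 mm behind the grasp point. The pads swing forward as they close: fully open they stand 13 mm farther back than shut.
Start: joints at [0.985, 0.527, 1.433, -0, 1.181, -0.178], TCP at [0.248, 0.574, 0.231] pointing down, gripper open.
Joint ranges: [-3.08, 3.08], [-0.75, 2.2], [0.22, 2.44], [-1.43, 4.57], [0, 2.65], [-2.85, 2.85]. Speed limits (rad/s): [2.79, 2.79, 3.14, 3.14, 3.14, 3.14].

INTERFACE

Orientations are given as a unit quaternion [x, y, z, w].
In Python, from station import telemetry, snapshot, ticket gives the robot as it stands.
- The arm moves only by the tool move_arm, never from a script. Its argument "commands" is text: rows parted by semicolons, each of 7 numbers parted by spaces: the shift along the tool's x, y, z in mm, then the turn, a rotation vector about the tool's x, y, z in degrees, then the opening, from -1 (shut) to 1 (fully open). A call has exactly 5 rows; each row is the pose to reach, as a shift and turn from the pose commanded when the call began, along the tool's axes at that moment; what a row does not reach only later rows make up. A row lasts 1/8 s, in which the tool goes at most 62.5 mm and 10.7 degrees, less where a joint would pass 70% of its speed; a pose out of reach is approached as far as the arm can. A call with a gripper value outside its range is refused whole. The fingers move at their own pace and stop on an object; "grip_force" is the grip in N (left out, the last holds). Time passes only in rows, so rows that repeat a pose let the fingers close, or fill a call up. It gives the time, the measured TCP pose, the force, the opening and the grip force at its end, in the units of the state.
- telemetry.sense(): the state, without advancing time (a new reading comes with each control period).
- snapshot(name): name is "scene" or "top" or "wrist"; returns a dict with "image" (400x640x3 uint8, red, green, blue), "fx", "fy", "cx", "cy" (pixels), "pose" (4x4, takes a point from camera to world coordinates). Camera axes: x right, y down, z forward; pixel columns grow to the right and rows downward; lengths in m; the calibration is good to about 2 mm. A picture is of the moment at which its call begins. There is no depth.
- ticket.sign_off(): hands the job in; it is judged then, once.
The state is a dict: "t": time; "q": joint angles; "qd": joint speeds; "tau": joint torques, N m; "tcp_pos": TCP position; "tool_rot": TCP orientation; "force": force on the tool from outside, world axes, zero at the start; "ft_torque": the same for the moment, N m; "finger_gap": opening from 0.0 (shut) to 1.0 (fully open); "gripper_force": force on a finger pad.
Only numpy, scipy, OpenCV 4.12 (cv2) and the standard library are available. Lean on these libraries where they do the work, as an engineer would, in place of code of your own. Each camera call takes 0.05 s, during which the arm holds its last target. There are 200 camera calls.

TASK

Measuring is finished, so close up the green gauge chest: with your fingertips push both of its open drawers fully home, in either order, and only then push the raised lid all the way down. Ease them shut without slamming, do not pick up or disturb the gauges, tools and parts in and around the chest, and finish clear of everything.

Things in the scene. Friction and masses are not known exactly. Their poses are not given: they have to be found in the camera images.
- chest: Green steel gauge chest fixed to the bench, 170 (x) x 320 (y) x 112 mm high without lid. Origin: centre of its underside; its +x points from the drawer fronts to the hinge side, +y to its left drawer. Upper half: an open till (floor 68 mm above the bench) with gauges in it. Lower half: two drawers side by side, their fronts 12 mm proud of its -x face.
- drawer_left (a joint): Left (+y) drawer, m: 0 = fully home at its stop, grows as it comes out towards the chest's -x; stays where it is left; about 2 N of friction to push.
- drawer_right (a joint): Right (-y) drawer, m: the same.
- left_pull (a point): Centre of the front face of the left drawer's solid orange pull block (92 wide, 20 to 48 mm above the bench, 33 mm out from the grey drawer front, 45 mm from the chest's face). Push it along the chest's +x to close. It moves with the drawer; when home it is at (-130, 75.5, 34) mm in the chest's frame.
- right_pull (a point): The same on the right drawer: at (-130, -75.5, 34) mm in the chest's frame when home.
- lid (a joint): Lid, rad: 0 = shut, lying level on the chest; grows as it is raised (about 1.57 is upright). A stiff hinge holds it at any angle, so it does not fall; about 1 to 3 N at the push point closes it.
- lid_hinge (a point): Middle of the lid's hinge line, on the upper far (+x) edge of the chest: (85, 0, 112) mm in the chest's frame. The hinge runs along the chest's y.
- lid_push (a point): On the lid's outer (upper when shut) face, mid-width, 145 mm from the hinge line, 27 mm from the free edge. The lid is a green plate 172 x 320 x 10 mm, underside in the hinge plane, outer face 10 mm further out; raised, its outer face looks up and to the chest's +x. Shut, this point is at (-60, 0, 122) mm in the chest's frame.
- plug_gauge: Loose plug gauge with blue grip, 110 mm long, 24 mm thick, lying in the till; origin under its middle. Leave alone.
- setting_ring: Loose steel ring, 56 mm across, 16 mm high, lying in the till; origin under its centre. Leave alone.
- valve_guide: Loose brass valve guide standing beside the chest, 40 mm across at the foot, 75 mm high; origin under its centre. Leave alone.
- tappet: Loose steel tappet standing beside the chest, 42 mm across, 55 mm high; origin under its centre. Leave alone.
- wrench: Loose wrench lying on the bench. Leave alone.
- oil: Loose yellow oil bottle, 60 mm across, 150 mm high, standing on the bench; origin under its centre. Leave alone.

How it is judged:
By the outcome, as a careful person would: the job done as asked, in the order asked, and still so for the second after the job is handed in, with the robot touching nothing.
It also fails if it takes over 54 s, if anything falls off the work surface, if the arm or the gripper's body presses on something with over 40 N, if the wrist force passes 120 N, or if a joint passes its speed limit or range.

## Working session

There is one attempt and no reset: what is moved stays moved. The work goes in short steps, Python scripts to look and compute and a tool call to move; the robot and the scene stay as the last step left them, time stands still between calls to the robot, and variables do not carry over. Pictures are saved under pics/ and viewed, at most 10 in all, crops included, and the job is handed in when it is done.

Besides the shell and the picture viewer there is one more tool, called after ">>>" in YAML: its name, and indented under it one key for each argument. move_arm: Moves the arm, as the interface text tells. Its arguments: {"type":"object","properties":{"commands":{"type":"string"},"grip_force":{"type":"number"}},"required":["commands"]}

```bash
ls; mkdir -p pics; python3 - <<'E'
from station import telemetry, snapshot
import cv2,pickle
for n in ("scene","top"):
    s=snapshot(n); cv2.imwrite(f"pics/{n}0.png",s["image"][:,:,::-1]); pickle.dump(s,open(f"{n}0.pkl","wb"))
    print(n,s["fx"],s["cx"],s["cy"],s["pose"].round(3).tolist())
print(telemetry.sense())
E
```

```text
pics
scene 370.7325054827015 326.11766191524447 199.17495486754007 [[0.998, 0.061, -0.024, 0.562], [0.065, -0.943, 0.326, -0.329], [-0.003, -0.326, -0.945, 1.007], [0.0, 0.0, 0.0, 1.0]]
top 504.43198675223914 310.52957664517675 202.0263767284858 [[-0.121, -0.97, 0.213, 0.272], [-0.993, 0.119, -0.021, -0.011], [-0.005, -0.214, -0.977, 1.371], [0.0, 0.0, 0.0, 1.0]]
{'t': 0.1, 'q': array([ 9.84493289e-01,  5.28414215e-01,  1.43376096e+00, -6.22566381e-06,
        1.18139465e+00, -1.78516696e-01]), 'qd': array([-0.00242373, -0.0011884 , -0.00241524, -0.00142476,  0.00100259,
        0.0005886 ]), 'tau': array([ 1.16219494e-04, -4.43298805e+01, -1.78585249e+01, -2.19674389e-04,
        3.84365005e-03, -1.97748437e-05]), 'tcp_pos': array([0.24748793, 0.57321916, 0.23041047]), 'tool_rot': array([ 2.02482123e-01,  9.79285460e-01, -9.18252813e-04, -3.66227478e-04]), 'force': array([-0.33921833, -0.74100193, -0.21697726]), 'ft_torque': array([ 0.07515657, -0.00271486, -0.03006944]), 'gripper_force': 0.0, 'finger_gap': 1.0038336746874783}
```

View pics/scene0.png

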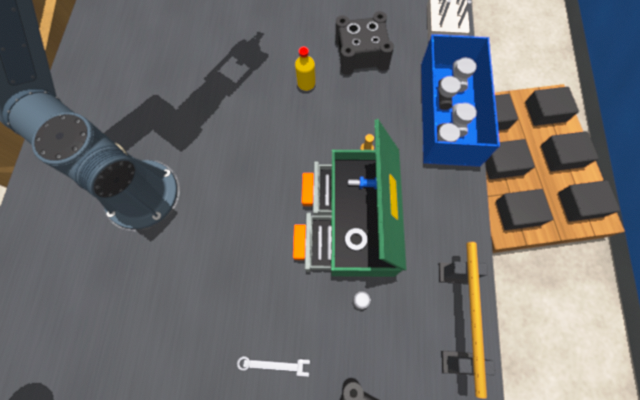

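View pics/top0.png

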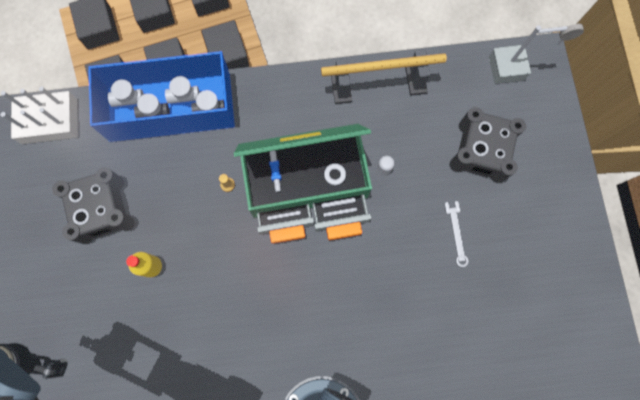

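The scene view shows orange pulls at about (307,190) and (299,242) and a lid raised near upright. The top view shows pulls at (287,234) and (344,231), with the near chest rim running from (249,209) to (369,200). I'll enlarge both for corners.

```bash
cat > h.py <<'E'
import numpy as np,cv2,pickle
def ray(s,u,v):
    P=s["pose"]; d=P[:3,:3]@np.array([(u-s["cx"])/s["fx"],(v-s["cy"])/s["fy"],1]); return P[:3,3],d
def onz(s,u,v,z):
    o,d=ray(s,u,v); return (o+d*(z-o[2])/d[2])
def tri(a,pa,b,pb):
    o1,d1=ray(a,*pa);o2,d2=ray(b,*pb)
    k=np.linalg.lstsq(np.c_[d1,-d2],o2-o1,rcond=None)[0]
    return (o1+k[0]*d1+o2+k[1]*d2)/2, np.linalg.norm(o1+k[0]*d1-o2-k[1]*d2)
def proj(s,p):
    c=np.linalg.inv(s["pose"])@np.append(p,1); return s["fx"]*c[0]/c[2]+s["cx"],s["fy"]*c[1]/c[2]+s["cy"]
E
python3 - <<'E'
from h import *
for n,z,(x,y) in (("top",.045,(225,120)),("scene",.045,(280,115))):
    s=pickle.load(open(n+"0.pkl","rb")); im=s["image"]
    hsv=cv2.cvtColor(im,cv2.COLOR_RGB2HSV)
    m=cv2.inRange(hsv,(5,150,120),(18,255,255)); m[:, :200]=0;m[:,400:]=0
    cs=cv2.findContours(m,0,2)[0]
    for c in cs:
        if cv2.contourArea(c)>60:
            r=cv2.minAreaRect(c);b=cv2.boxPoints(r); print(n,r,[onz(s,*p,.048).round(4)[:2].tolist() for p in b], b.round(1).tolist())
    cv2.imwrite(f"pics/{n}c.png",cv2.resize(im[y:y+130,x:x+160,::-1],None,fx=4.5,fy=4.5,interpolation=cv2.INTER_CUBIC))
E
```

```text
top ((287.16217041015625, 233.9729766845703), (12.494322776794434, 34.19498825073242), 80.53767395019531) [[0.4971, 0.0779], [0.5012, -0.0128], [0.4677, -0.0143], [0.4637, 0.0759]] [[269.29998779296875, 230.60000610351562], [303.0, 225.0], [305.1000061035156, 237.3000030517578], [271.29998779296875, 242.89999389648438]]
top ((343.7265319824219, 230.7835693359375), (12.570470809936523, 34.293636322021484), 79.99201965332031) [[0.487, -0.0719], [0.492, -0.1632], [0.4584, -0.1642], [0.4535, -0.0734]] [[325.70001220703125, 227.60000610351562], [359.5, 221.60000610351562], [361.70001220703125, 234.0], [327.8999938964844, 240.0]]
scene ((299.0, 241.5), (35.0, 12.0), 90.0) [[0.4541, -0.075], [0.4861, -0.073], [0.494, -0.1664], [0.4629, -0.1684]] [[293.0, 224.0], [305.0, 224.0], [305.0, 259.0], [293.0, 259.0]]
scene ((306.97918701171875, 188.49913024902344), (11.240246772766113, 31.38943099975586), 2.385944128036499) [[0.4697, -0.0174], [0.4653, 0.0752], [0.4968, 0.0758], [0.5004, -0.0168]] [[300.70001220703125, 203.89999389648438], [302.0, 172.60000610351562], [313.20001220703125, 173.10000610351562], [311.8999938964844, 204.39999389648438]]
```

View pics/topc.png

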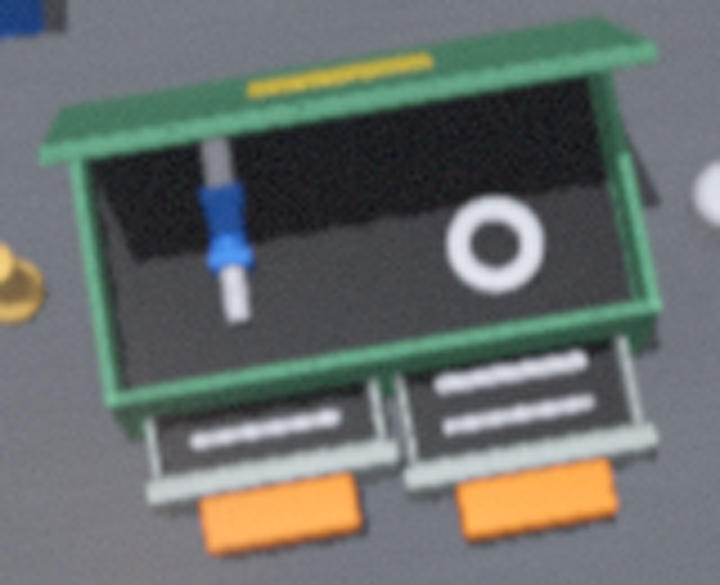

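```bash
python3 - <<'E'
import cv2,pickle
im=pickle.load(open("scene0.pkl","rb"))["image"]
cv2.imwrite("pics/scenec2.png",cv2.resize(im[115:285,280:420,::-1],None,fx=3.5,fy=3.5,interpolation=cv2.INTER_CUBIC))
E
```

```text
(no output)
```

View pics/scenec2.png

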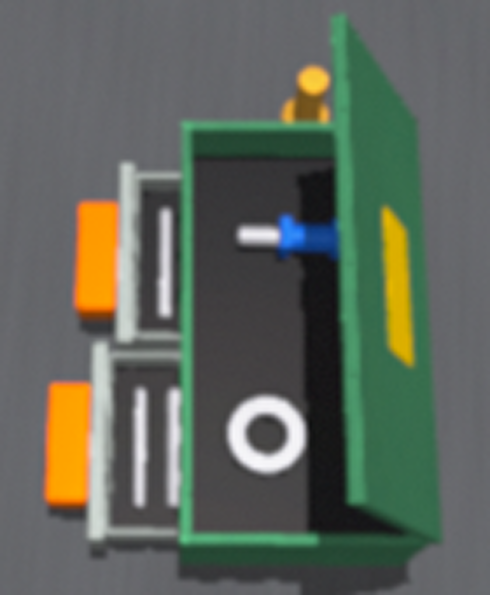

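The enlargements show the near rim corners at top px (249.9,210.0) and (370.6,188.4), and at scene px (332.3,149.9) and (332,270). The lid leans a little towards the chest; its free-edge corners are at top px (233.9,156) and (370.6,133.8), and at scene px (374.6,119) and (380,258.7).

```bash
cat >> h.py <<'E'
def load(): return [pickle.load(open(n+"0.pkl","rb")) for n in("top","scene")]
E
python3 - <<'E'
from h import *
t,s=load()
A=tri(t,(249.9,210),s,(332.3,149.9));B=tri(t,(370.6,188.4),s,(332,270.1))
print("rim L",A,onz(t,249.9,210,.112),onz(s,332.3,149.9,.112));print("rim R",B,onz(t,370.6,188.4,.112),onz(s,332,270.1,.112))
print(np.linalg.norm(A[0]-B[0]))
L=tri(t,(233.9,156),s,(374.6,119));R=tri(t,(370.6,133.8),s,(380,258.7)); print("lid",L,R)
a=(onz(t,249.9,210,.112)+onz(s,332.3,149.9,.112))/2;b=(onz(t,370.6,188.4,.112)+onz(s,332,270.1,.112))/2
# pull edges direction too
y=(a-b)[:2]; yaw=np.arctan2(y[1],y[0])-np.pi/2; print("yaw",np.degrees(yaw))
# front-face corner estimates of pulls (top edge z=.048): 
LP=np.array([[.4684,-.0158],[.4645,.0755],[.499,.0769],[.5008,-.0148]]);RP=np.array([[.4585,-.1663],[.4538,-.0742],[.4866,-.0725],[.493,-.1648]])
for P in(LP,RP): print(np.degrees(np.arctan2(P[1,1]-P[0,1],P[1,0]-P[0,0])-np.pi/2),P.mean(0))
Rw=lambda w:np.array([[np.cos(w),-np.sin(w)],[np.sin(w),np.cos(w)]])
for w in (yaw,):
    c=(a+b)[:2]/2+Rw(w)@[85,0]/np.array(1000); print("centre",c)
    toC=lambda p:Rw(w).T@(np.array(p)[:2]-c)
    for P in(LP,RP):print("pull centre in chest",toC(P.mean(0)),"expected home x -.1135")
    for X in(L,R):
        q=toC(X[0]); print("lid edge chest",q,X[0][2], "angle",np.degrees(np.arctan2(X[0][2]-.112,.085-q[0])),np.hypot(X[0][2]-.112,.085-q[0]))
E
```

```text
rim L (array([0.54590631, 0.11760143, 0.11314528]), np.float64(0.002519918131853916)) [0.54503355 0.11706929 0.112     ] [0.54693957 0.11894132 0.112     ]
rim R (array([ 0.56562769, -0.19800476,  0.10220663]), np.float64(0.0008371479371851529)) [ 0.56369694 -0.19631593  0.112     ] [ 0.56526448 -0.19968781  0.112     ]
0.31641090026742613
lid (array([0.64132229, 0.12557666, 0.26683555]), np.float64(0.0003598966395732636)) (array([ 0.65899134, -0.1929258 ,  0.26155986]), np.float64(0.0019086662605226066))
yaw 3.3493831598780472
2.4459778532919283 [0.483175 0.03045 ]
2.9213546725094908 [ 0.472975 -0.11945 ]
centre [ 0.64008844 -0.0350322 ]
pull centre in chest [-0.15281964  0.07453793] expected home x -.1135
pull centre in chest [-0.17176005 -0.07451008] expected home x -.1135
lid edge chest [0.01061523 0.16026243] 0.2668355506960984 angle 64.33983668420179 0.17177643117109262
lid edge chest [ 0.00964576 -0.15872828] 0.26155986250142144 angle 63.259207386936836 0.16747063556936462
```

```bash
cat > go.py <<'E'
import numpy as np,sys
from scipy.spatial.transform import Rotation as Ro
from station import telemetry
C=np.array([.640,-.035]);W=np.radians(3.1)
R2=np.array([[np.cos(W),-np.sin(W)],[np.sin(W),np.cos(W)]])
def world(x,y,z): return np.append(C+R2@np.array([x,y])/1000,z/1000)
def chest(p): return np.append(R2.T@(p[:2]-C),p[2])*1000
def rel(x,y,z,pitch=0):  # target in chest mm; tool x = -chest x, pointing down, pitch deg about chest y
    s=telemetry.sense();r=Ro.from_quat(s["tool_rot"])
    T=Ro.from_euler('z',W)*Ro.from_euler('y',pitch,degrees=True)*Ro.from_matrix(np.array([[-1,0,0],[0,1,0],[0,0,-1.]]))
    print("t",s["t"],"chest tcp",chest(s["tcp_pos"]).round(1),"F",s["force"].round(1),"shift",(r.inv().apply(world(x,y,z)-s["tcp_pos"])*1000).round(1),"turn",np.degrees((r.inv()*T).as_rotvec()).round(1))
if __name__=="__main__": rel(*map(float,sys.argv[1:]))
E
python3 go.py -205 75.5 200
```

```text
t 0.1 chest tcp [-359.   628.6  230.4] F [-0.3 -0.7 -0.2] shift [-384.4 -426.4   31.1] turn [ -0.1  -0.  -26.5]
```

>>> move_arm:
  commands: "-35 -40 0 0 0 -5 -1; -70 -80 0 0 0 -10 -1; -110 -120 0 0 0 -16 -1; -150 -165 0 0 0 -21 -1; -190 -210 0 0 0 -26.5 -1"

```text
t: 0.72
tcp_pos: [0.3392, 0.3039, 0.2312]
tool_rot: [-0.029, 1.0, -0.0, 0.0]
force: [-0.0, -0.2, -0.1]
finger_gap: -0.001
gripper_force: 0.0
```

```bash
python3 go.py -205 75.5 200
```

```text
t 0.725 chest tcp [-282.   354.6  231.2] F [-0.  -0.2 -0.1] shift [ -75.8 -279.5   31.2] turn [-0.   0.   0.3]
```

>>> move_arm:
  commands: "-16 -56 6 0 0 0 -1; -32 -112 12 0 0 0 -1; -48 -168 18 0 0 0 -1; -64 -224 25 0 0 0 -1; -76 -279 31 0 0 0.3 -1"

```text
t: 1.35
tcp_pos: [0.4307, 0.0292, 0.2001]
tool_rot: [-0.024, 1.0, 0.0, 0.0]
force: [0.8, 0.7, 0.0]
finger_gap: 0.002
gripper_force: 0.0
```

>>> move_arm:
  commands: "0 0 0 0 0 0 -1; 0 0 40 0 0 0 -1; 0 0 80 0 0 0 -1; 0 0 120 0 0 0 -1; 0 0 120 0 0 0 -1"

```text
t: 1.98
tcp_pos: [0.4276, 0.0325, 0.0783]
tool_rot: [-0.025, 1.0, 0.001, -0.004]
force: [0.1, -0.9, 0.2]
finger_gap: -0.001
gripper_force: 0.0
```

```bash
python3 go.py -205 75.5 34; python3 -c "
from station import snapshot
import cv2
for n in('top',):
    s=snapshot(n)['image'];cv2.imwrite('pics/a.png',cv2.resize(s[120:270,200:400,::-1],None,fx=3,fy=3))"
```

```text
t 1.975 chest tcp [-208.5   78.9   78.3] F [ 0.1 -0.9  0.2] shift [-3.8 -3.4 44.3] turn [ 0.1 -0.4 -0.2]
```

View pics/a.png

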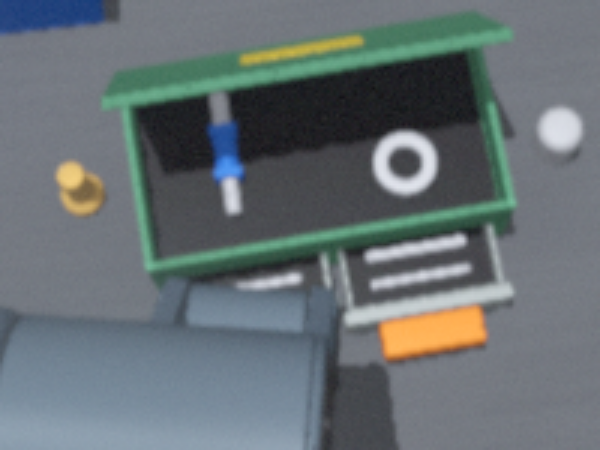

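The view shows the gripper square in front of the left drawer, nothing touched, and the right pull still at crop px (433,333).

>>> move_arm:
  commands: "0 0 22 0 0 0 -1; 0 0 44 0 0 0 -1; -6 0 44 0 0 0 -1; -12 0 44 0 0 0 -1; -16 0 44 0 0 0 -1"

```text
t: 2.65
tcp_pos: [0.4478, 0.0319, 0.0376]
tool_rot: [-0.025, 1.0, -0.0, 0.002]
force: [0.9, -1.3, -0.2]
finger_gap: -0.001
gripper_force: 0.0
```

```bash
python3 go.py -141 75.5 34
```

```text
t 2.65 chest tcp [-188.3   77.2   37.6] F [ 0.9 -1.3 -0.2] shift [-47.3  -1.5   3.8] turn [-0.   0.2 -0.2]
```

>>> move_arm:
  commands: "-5 0 0 0 0 0 -1; -10 0 0 0 0 0 -1; -15 0 0 0 0 0 -1; -20 0 0 0 0 0 -1; -25 0 0 0 0 0 -1"

```text
t: 3.28
tcp_pos: [0.4707, 0.0335, 0.0362]
tool_rot: [-0.025, 1.0, 0.0, -0.001]
force: [-1.1, 0.7, 1.3]
finger_gap: -0.001
gripper_force: 1.1
```

>>> move_arm:
  commands: "-3 0 0 0 0 0 -1; -6 0 0 0 0 0 -1; -9 0 0 0 0 0 -1; -12 0 0 0 0 0 -1; -15 0 0 0 0 0 -1"

```text
t: 3.9
tcp_pos: [0.4861, 0.034, 0.0362]
tool_rot: [-0.025, 1.0, 0.0, -0.0]
force: [-1.8, 1.2, -0.4]
finger_gap: -0.003
gripper_force: 1.1
```

```bash
python3 go.py -141 75.5 34
```

```text
t 3.9 chest tcp [-150.    77.2   36.2] F [-1.8  1.2 -0.4] shift [-9.  -1.7  2.2] turn [ 0.  -0.  -0.3]
```

>>> move_arm:
  commands: "-1.5 0 0 0 0 0 -1; -3 0 0 0 0 0 -1; -4.5 0 0 0 0 0 -1; -6 0 0 0 0 0 -1; -7 0 0 0 0 0 -1"

```text
t: 4.53
tcp_pos: [0.4931, 0.0343, 0.0363]
tool_rot: [-0.025, 1.0, -0.0, 0.0]
force: [-1.7, 0.8, -1.5]
finger_gap: 0.001
gripper_force: 1.0
```

>>> move_arm:
  commands: "-0.5 0 0 0 0 0 -1; -1 0 0 0 0 0 -1; -1.5 0 0 0 0 0 -1; -2 0 0 0 0 0 -1; -2.5 0 0 0 0 0 -1"

```text
t: 5.15
tcp_pos: [0.4934, 0.0344, 0.0363]
tool_rot: [-0.025, 1.0, 0.0, -0.002]
force: [-7.0, -1.5, 3.6]
finger_gap: 0.004
gripper_force: 3.4
```

>>> move_arm:
  commands: "-0.5 0 0 0 0 0 -1; -1 0 0 0 0 0 -1; -1.5 0 0 0 0 0 -1; -1.5 0 0 0 0 0 -1; -1.5 0 0 0 0 0 -1"

```text
t: 5.78
tcp_pos: [0.4934, 0.0344, 0.0363]
tool_rot: [-0.025, 1.0, 0.0, -0.004]
force: [-8.6, -3.5, 5.2]
finger_gap: 0.003
gripper_force: 4.4
```

>>> move_arm:
  commands: "10 0 0 0 0 0 -1; 30 0 0 0 0 0 -1; 60 0 0 0 0 0 -1; 90 0 0 0 0 0 -1; 90 0 0 0 0 0 -1"

```text
t: 6.4
tcp_pos: [0.4061, 0.0301, 0.0365]
tool_rot: [-0.024, 1.0, 0.0, -0.0]
force: [0.3, 0.2, -0.2]
finger_gap: -0.007
gripper_force: 0.0
```

```bash
python3 go.py -225 -75.5 35
```

```text
t 6.4 chest tcp [-230.1   77.7   36.5] F [ 0.3  0.2 -0.2] shift [  -5.9 -153.1    1.5] turn [ 0.  -0.  -0.3]
```

>>> move_arm:
  commands: "0 -40 1 0 0 0 -1; 0 -80 1 0 0 0 -1; 0 -120 1 0 0 0 -1; 0 -153 1 0 0 0 -1; -10 -153 1 0 0 0 -1"

```text
t: 7.02
tcp_pos: [0.4283, -0.1262, 0.0356]
tool_rot: [-0.022, 1.0, -0.002, 0.003]
force: [0.9, 0.8, 0.1]
finger_gap: -0.005
gripper_force: 0.0
```

```bash
python3 go.py -142 -75.5 35
```

```text
t 7.025 chest tcp [-216.4  -79.6   35.6] F [0.9 0.8 0.1] shift [-74.3   4.8   1. ] turn [-0.2  0.3 -0.5]
```

>>> move_arm:
  commands: "-6 3 0 0 0 -0.5 -1; -11 4 0 0 0 -0.5 -1; -16 4 0 0 0 -0.5 -1; -21 4 0 0 0 -0.5 -1; -26 4 0 0 0 -0.5 -1"

```text
t: 7.65
tcp_pos: [0.4498, -0.1163, 0.0353]
tool_rot: [-0.029, 1.0, 0.001, -0.001]
force: [-2.5, -0.7, 1.4]
finger_gap: 0.002
gripper_force: 1.1
```

>>> move_arm:
  commands: "-5 0 0 0 0 0 -1; -10 0 0 0 0 0 -1; -15 0 0 0 0 0 -1; -20 0 0 0 0 0 -1; -24 0 0 0 0 0 -1"

```text
t: 8.28
tcp_pos: [0.4746, -0.1155, 0.0352]
tool_rot: [-0.029, 1.0, 0.0, -0.0]
force: [-2.8, 1.6, -0.5]
finger_gap: 0.002
gripper_force: 1.1
```

```bash
python3 go.py -142 -75.5 35
```

```text
t 8.275 chest tcp [-169.5  -71.4   35.2] F [-2.8  1.6 -0.5] shift [-27.5  -4.2   0.2] turn [ 0.  -0.   0.2]
```

>>> move_arm:
  commands: "-4 0 0 0 0 0 -1; -8 0 0 0 0 0 -1; -12 0 0 0 0 0 -1; -15 0 0 0 0 0 -1; -18 0 0 0 0 0 -1"

```text
t: 8.9
tcp_pos: [0.4926, -0.1147, 0.0353]
tool_rot: [-0.029, 1.0, -0.0, 0.0]
force: [-1.3, -0.7, -3.1]
finger_gap: -0.0
gripper_force: 1.1
```

>>> move_arm:
  commands: "-1.5 0 0 0 0 0 -1; -3 0 0 0 0 0 -1; -4.5 0 0 0 0 0 -1; -6 0 0 0 0 0 -1; -7 0 0 0 0 0 -1"

```text
t: 9.52
tcp_pos: [0.4996, -0.1143, 0.0353]
tool_rot: [-0.029, 1.0, -0.0, 0.0]
force: [-3.0, -0.4, -0.7]
finger_gap: 0.002
gripper_force: 1.0
```

>>> move_arm:
  commands: "-0.7 0 0 0 0 0 -1; -1.4 0 0 0 0 0 -1; -2.1 0 0 0 0 0 -1; -2.8 0 0 0 0 0 -1; -3.5 0 0 0 0 0 -1"

```text
t: 10.15
tcp_pos: [0.5017, -0.1141, 0.0353]
tool_rot: [-0.029, 1.0, 0.0, -0.001]
force: [-6.5, -4.8, 2.2]
finger_gap: -0.003
gripper_force: 3.2
```

Stop reached (stalled, force rising). One more gentle press, then back off and look.

>>> move_arm:
  commands: "-0.5 0 0 0 0 0 -1; -1 0 0 0 0 0 -1; -1.5 0 0 0 0 0 -1; -1.5 0 0 0 0 0 -1; -1.5 0 0 0 0 0 -1"

```text
t: 10.78
tcp_pos: [0.5017, -0.1141, 0.0353]
tool_rot: [-0.03, 1.0, 0.0, -0.003]
force: [-7.3, -5.4, 3.5]
finger_gap: 0.002
gripper_force: 4.3
```

>>> move_arm:
  commands: "10 0 0 0 0 0 -1; 40 0 0 0 0 0 -1; 80 0 0 0 0 0 -1; 80 0 -50 0 0 0 -1; 80 0 -100 0 0 0 -1"

```text
t: 11.4
tcp_pos: [0.4245, -0.1185, 0.136]
tool_rot: [-0.029, 1.0, 0.0, 0.0]
force: [0.9, -0.4, 0.6]
finger_gap: -0.0
gripper_force: 0.0
```

>>> move_arm:
  commands: "0 0 -60 0 0 0 -1; 0 0 -120 0 0 0 -1; 0 0 -180 0 0 0 -1; 0 0 -220 0 0 0 -1; 0 0 -220 0 0 0 -1"

```text
t: 12.02
tcp_pos: [0.4268, -0.1193, 0.3591]
tool_rot: [-0.029, 1.0, -0.003, 0.005]
force: [0.0, -0.7, -0.9]
finger_gap: 0.003
gripper_force: 0.0
```

```bash
python3 go.py 40 0 350; python3 -c "
from station import snapshot
import cv2,numpy as np
a=snapshot('top')['image'][110:260,200:400,::-1];b=snapshot('scene')['image'][115:285,260:420,::-1]
cv2.imwrite('pics/b.png',np.hstack([cv2.resize(a,(400,300)),cv2.resize(b,(360,300))]))"
```

```text
t 12.025 chest tcp [-217.4  -72.6  359.1] F [ 0.  -0.7 -0.9] shift [-257.6   71.5   11.3] turn [-0.3  0.6  0.3]
```

View pics/b.png

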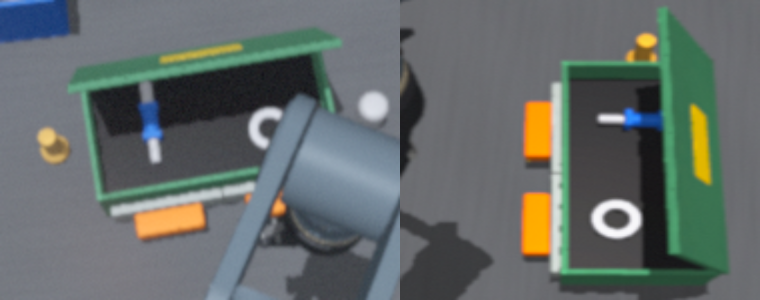

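Both drawers' grey fronts sit flush along the chest face, at crop px (557,175) in the scene view. The gauges and lid are unmoved. Next I go over the lid to its outer side.

>>> move_arm:
  commands: "-55 15 0 0 0 0 -1; -115 30 0 0 0 0 -1; -175 45 0 0 0 0 -1; -235 60 0 0 0 0 -1; -297 72 0 0 0 0 -1"

```text
t: 12.75
tcp_pos: [0.7174, -0.0283, 0.3522]
tool_rot: [-0.029, 1.0, 0.001, -0.002]
force: [0.2, 0.2, 0.2]
finger_gap: 0.0
gripper_force: 0.0
```

```bash
python3 go.py 80 0 245
```

```text
t 12.75 chest tcp [ 77.6   2.5 352.2] F [0.2 0.2 0.2] shift [ -2.8  -2.7 107.1] turn [ 0.1 -0.2  0.3]
```

>>> move_arm:
  commands: "0 0 30 0 0 0 -1; 0 0 70 0 0 0 -1; 0 0 107 0 0 0 -1; 0 0 107 0 0 0 -1; 10 0 107 0 0 0 -1"

```text
t: 13.38
tcp_pos: [0.7067, -0.0302, 0.2483]
tool_rot: [-0.029, 1.0, -0.0, 0.0]
force: [0.3, 0.3, 0.3]
finger_gap: 0.001
gripper_force: 0.0
```

```bash
python3 go.py 45 0 247; python3 -c "
from station import snapshot
import cv2,numpy as np
b=snapshot('scene')['image'][95:285,260:450,::-1]
cv2.imwrite('pics/c.png',cv2.resize(b,(570,570)))"
```

```text
t 13.375 chest tcp [ 66.9   1.2 248.3] F [0.3 0.3 0.3] shift [21.9 -1.1  1.2] turn [-0.   0.   0.2]
```

View pics/c.png

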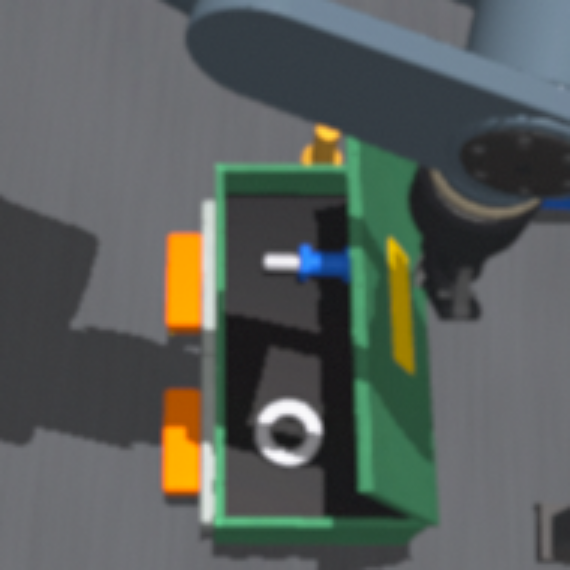

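>>> move_arm:
  commands: "8 0 1 0 0 0 -1; 15 0 2 0 0 0 -1; 20 0 2 0 0 0 -1; 25 0 2 0 0 0 -1; 30 0 4 0 0 0 -1"

```text
t: 14.05
tcp_pos: [0.6766, -0.0319, 0.2448]
tool_rot: [-0.029, 1.0, -0.0, 0.001]
force: [0.4, 0.1, 1.5]
finger_gap: -0.001
gripper_force: 1.1
```

```bash
python3 go.py 1 0 221
```

```text
t 14.05 chest tcp [ 36.8   1.1 244.8] F [0.4 0.1 1.5] shift [35.8 -0.9 23.8] turn [-0.   0.1  0.2]
```

Contact has begun. I follow the arc.

>>> move_arm:
  commands: "7 0 3.5 0 0 0 -1; 14 0 7.5 0 0 0 -1; 21 0 12.5 0 0 0 -1; 28 0 18 0 0 0 -1; 35 0 23.5 0 0 0 -1"

```text
t: 14.68
tcp_pos: [0.6406, -0.0339, 0.2202]
tool_rot: [-0.029, 1.0, 0.0, -0.0]
force: [1.0, -0.3, 1.6]
finger_gap: 0.0
gripper_force: 0.9
```

```bash
python3 go.py -30.7 0 182
```

```text
t 14.675 chest tcp [  0.7   1.1 220.2] F [ 1.  -0.3  1.6] shift [31.3 -1.  38.3] turn [ 0.  -0.   0.2]
```

>>> move_arm:
  commands: "7 0 6 0 0 0 -1; 13.5 0 13 0 0 0 -1; 20 0 21 0 0 0 -1; 26 0 30 0 0 0 -1; 31 0 38 0 0 0 -1"

```text
t: 15.3
tcp_pos: [0.6095, -0.0356, 0.182]
tool_rot: [-0.029, 1.0, 0.0, -0.001]
force: [-0.5, -0.4, 2.1]
finger_gap: -0.002
gripper_force: 0.7
```

```bash
python3 go.py -43.2 0 152
```

```text
t 15.3 chest tcp [-30.5   1.  182. ] F [-0.5 -0.4  2.1] shift [12.7 -1.  30. ] turn [ 0.  -0.1  0.2]
```

>>> move_arm:
  commands: "3.5 0 6 0 0 0 -1; 6.5 0 12 0 0 0 -1; 9 0 18 0 0 0 -1; 11 0 24 0 0 0 -1; 13 0 30 0 0 0 -1"

```text
t: 15.92
tcp_pos: [0.5972, -0.0364, 0.1524]
tool_rot: [-0.029, 1.0, 0.0, -0.0]
force: [-0.3, -0.4, 0.8]
finger_gap: -0.001
gripper_force: 0.6
```

>>> move_arm:
  commands: "1.3 0 4.5 0 0 0 -1; 2.5 0 9 0 0 0 -1; 3.5 0 13 0 0 0 -1; 4.2 0 17 0 0 0 -1; 4.6 0 20 0 0 0 -1"

```text
t: 16.55
tcp_pos: [0.5928, -0.0367, 0.1326]
tool_rot: [-0.029, 1.0, 0.0, -0.0]
force: [0.2, 0.3, 1.9]
finger_gap: 0.004
gripper_force: 0.6
```

>>> move_arm:
  commands: "0.2 0 1.5 0 0 0 -1; 0.3 0 3 0 0 0 -1; 0.4 0 4.5 0 0 0 -1; 0.5 0 6 0 0 0 -1; 0.6 0 7.5 0 0 0 -1"

```text
t: 17.18
tcp_pos: [0.592, -0.0368, 0.1252]
tool_rot: [-0.029, 1.0, -0.0, -0.0]
force: [-0.8, -0.9, 1.5]
finger_gap: 0.004
gripper_force: 0.6
```

>>> move_arm:
  commands: "0 0 0.6 0 0 0 -1; 0 0 1.2 0 0 0 -1; 0 0 1.8 0 0 0 -1; 0 0 2.4 0 0 0 -1; 0 0 3 0 0 0 -1"

```text
t: 17.8
tcp_pos: [0.5922, -0.0368, 0.1223]
tool_rot: [-0.029, 1.0, -0.0, 0.0]
force: [-1.3, 0.7, 1.8]
finger_gap: -0.001
gripper_force: 0.6
```

>>> move_arm:
  commands: "0 0 0.5 0 0 0 -1; 0 0 1 0 0 0 -1; 0 0 1.5 0 0 0 -1; 0 0 2 0 0 0 -1; 0 0 2 0 0 0 -1"

```text
t: 18.42
tcp_pos: [0.5922, -0.0368, 0.122]
tool_rot: [-0.029, 1.0, -0.0, 0.0]
force: [-3.9, 0.2, 11.6]
finger_gap: -0.001
gripper_force: 5.5
```

The lid bottomed at z = 0.122, as expected. I retreat upward and check.

>>> move_arm:
  commands: "0 0 -8 0 0 0 -1; 0 0 -50 0 0 0 -1; 0 0 -100 0 0 0 -1; 0 0 -150 0 0 0 -1; 0 0 -190 0 0 0 -1"

```text
t: 19.05
tcp_pos: [0.5929, -0.0368, 0.3127]
tool_rot: [-0.029, 1.0, -0.0, 0.001]
force: [1.4, 0.0, -0.2]
finger_gap: -0.003
gripper_force: 0.0
```

>>> move_arm:
  commands: "50 0 0 0 0 0 -1; 100 0 0 0 0 0 -1; 130 50 0 0 0 0 -1; 150 110 0 0 0 0 -1; 150 170 0 0 0 0 -1"

```text
t: 19.68
tcp_pos: [0.4312, 0.1253, 0.3107]
tool_rot: [-0.028, 1.0, 0.0, 0.0]
force: [1.5, 0.6, -0.2]
finger_gap: 0.003
gripper_force: 0.0
```

```bash
python3 -c "
from station import snapshot
import cv2,numpy as np
a=snapshot('top')['image'][110:260,180:420,::-1];b=snapshot('scene')['image'][95:325,240:450,::-1]
cv2.imwrite('pics/d.png',np.hstack([cv2.resize(a,(440,275)),cv2.resize(b,(251,275))]))"
```

```text
(no output)
```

View pics/d.png

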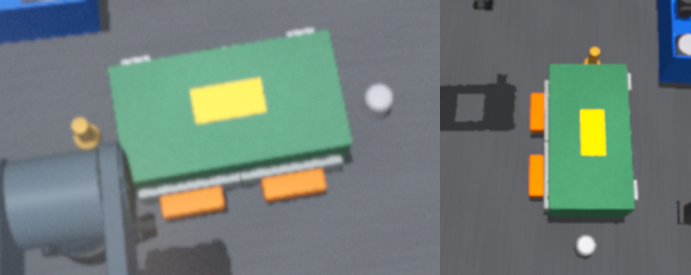

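The lid lies flat with its label at crop px (228,100). Both pulls are in line at (192,200) and (293,184), the guide and tappet are upright and the arm is clear.

>>> move_arm:
  commands: "0 0 0 0 0 0 -1; 0 0 0 0 0 0 -1; 0 0 0 0 0 0 -1; 0 0 0 0 0 0 -1; 0 0 0 0 0 0 -1"

```text
t: 20.4
tcp_pos: [0.4327, 0.1237, 0.3103]
tool_rot: [-0.028, 1.0, -0.0, -0.0]
force: [0.2, -0.4, 0.9]
finger_gap: -0.005
gripper_force: 0.0
```

```bash
python3 -c "
from station import ticket
print(ticket.sign_off())"
```

```text
the job is handed in; nothing more can be done
None
```

I pushed both drawers home, then closed the lid gently; nothing else looked moved, the arm ended clear, and the job was handed in at about 20 s (no verdict returned).

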